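# Slide the shelf board of a stationery box home into its notches

### The arm

A 6-joint arm with a two-finger parallel gripper is mounted at the origin on the work surface. World frame = base frame: x ahead of the robot, y to its left, z up, the work surface at z = 0. Lengths are in m, angles in rad, forces in N, time in s.
With the tool pointing down it reaches from about 0.35 to 0.775 m from the base axis. Payload 7.3 kg.
Tool frame: the origin (TCP) lies on the centre line of the jaws, within the pads' length; the fingertips stand tip_reach ahead of it and the grasp point (between the pads) lies 6 mm ahead of it (tip_reach is the distance from the TCP to the fingertips, in m); x points along the fingers, y is the direction in which the jaws open and shut, and the axes are right-handed (so a half turn about x gives the same grasp; the last joint's range is limited). The gripper opens to 92 mm and grips with 3 to 60 N. Pads are 19 mm wide; open, the fingers measure 130 mm over their backs; the gripper's body (75 mm by 190 mm) begins 47 mm behind the grasp point.
Start: joints at [-1.373, 0.342, 1.524, -0, 1.275, -0.146], TCP at [0.177, -0.494, 0.229] pointing down, gripper open.
Joint ranges: [-2.53, 2.53], [-0.77, 2.02], [0.04, 2.7], [-1, 4.14], [0.28, 2.66], [-3.11, 3.11]. Speed limits (rad/s): [2.57, 2.57, 3.14, 3.14, 3.14, 3.14].

### API

Orientations are given as [roll, pitch, yaw] about the fixed x, y, z axes, in that order (R = Rz(yaw) Ry(pitch) Rx(roll)).
In Python, from cell import observe, read_camera, get_calibration, hand_in, tip_reach gives the robot as it stands. The module is installed in compiled form; this text tells all that it offers.
- The arm moves only by the shell command python3 -m crank 'ROWS' [FORCE]. ROWS is JSON, a list of rows, each an object of numbers: "fingers": the opening, from -1 (shut) to 1 (fully open); "tx", "ty", "tz": the shift along the tool's x, y, z in units of 40 mm (1.0 is 40 mm); "roll": the turn about the tool's x in units of 10 degrees (1.0 is 10 degrees). In form: [{"fingers": .., "tx": .., "ty": .., "tz": .., "roll": ..}, ...]. A call has exactly 8 rows; each row is the pose to reach, as a shift and turn from the pose commanded when the call began, along the tool's axes at that moment; what a row does not reach only later rows make up. A row lasts 1/8 s, in which the tool goes at most 62.5 mm and 10.7 degrees, less where a joint would pass 70% of its speed; a pose out of reach is approached as far as the arm can. A call with a gripper value outside its range is refused whole. The fingers move at their own pace and stop on an object; FORCE is the grip in N (left out, the last holds). Time passes only in rows, so rows that repeat a pose let the fingers close, or fill a call up. It gives the time, the measured TCP pose, the force and the opening at its end, in the units of the state.
- observe(): the state, without advancing time (a new reading comes with each control period).
- read_camera(name): name is "scene" or "top"; returns (picture, depth): 400x640x3 uint8, red, green, blue; 400x640 float32, m along the optical axis (not along the pixel's ray), 0 where there is no reading.
- get_calibration(name): a dict with "vertical_fov" (degrees; the focal length in pixels is half the picture's height over the tangent of half this angle, whatever the lens; pixels are square), "cx", "cy" (the principal point, pixels), "pose" (4x4, takes a point from camera to world coordinates). Camera axes: x right, y down, z forward; pixel columns grow to the right and rows downward; lengths in m; the calibration is good to about 2 mm. A picture is of the moment at which its call begins. get_calibration takes no time and is no camera call.
- hand_in(): hands the job in, once; it reports no verdict.
The state is a dict: "time": time; "qpos": joint angles; "qvel": joint speeds; "joint_efforts": joint torques, N m; "tool_pos": TCP position; "tool_rot": TCP orientation; "contact_force": force on the tool from outside, world axes, zero at the start; "torque": the same for the moment, N m; "opening": finger opening in m.
Only numpy, scipy, OpenCV 4.12 (cv2) and the standard library are available. Lean on these libraries where they do the work, as an engineer would, in place of code of your own. Each camera call takes 0.05 s, during which the arm holds its last target. There are 200 camera calls.

### The job

The sliding shelf board inside the wooden stationery box, with the tea tin standing on it, has been left part-way along its rails, over the pencils. With your fingertips gently push the board along the rails towards the right-hand end of the box (right as seen from the robot) until you feel it drop into its locating notches, so that it lies level and can no longer slide, then stop pushing and come away. Do not lift the board or ram it against the notches, do not touch or upset the tea tin, and leave the mug, the pen pot and the dictionary where they are.

Things in the scene. Friction and masses are not known exactly. Their poses are not given: they have to be found in the camera images.
- box: Open-topped plywood stationery box, fixed to the desk: 230 (its x) by 440 (its y, the long side) by 100 mm high, walls 10 mm. Origin at the centre of its underside, z up. Its -y end is the right-hand end seen from the robot. A rail 14 mm wide runs along y inside each long wall, its top 62 mm above the desk. On the floor lie pencils, ruler, note pad, fixed, below 25 mm
- home (a point): Point fixed to the box, with its axes, where the board's origin is when it has dropped home: on the centre line, 90 mm from the box's centre towards its -y end, level with the rail tops (62 mm up). Each rail has two notches 8 mm deep, 17 mm long, centred 80 mm either side of it along y. The rails run on past the board's home position, 25 mm to the end wall
- board: Loose wooden shelf board in the box, 204 (its x) by 190 (its y, along the rails) by 12 mm thick, about 0.3 kg. Origin at the centre of the panel's underside, axes as the box's. Starts 40 to 110 mm short of home, towards +y. Four half-round feet, radius 6 mm, at x +-95, y +-80 mm, ride on the rails: underside 68 mm above the desk while sliding, 62 mm once they drop in the notches
- push_edge (a point): Middle of the board's +y edge, half-way up its 12 mm thickness: push here towards -y. The box is open beyond it for at least 95 mm, down to the pencils. Sliding takes 1 to 5 N (a jolt up to 9 N at the first touch); at the drop it falls to almost nothing, then after 2 to 3 mm of play it stops hard. A finger leaning hard can hold this edge up by friction; it falls in when the finger eases off
- tin_mid (a point): Centre, half-way up, of the round tea tin (63 mm diameter, 70 mm high, about 0.16 kg, loose) that stands on the board, 10 to 50 mm from the board's centre towards its -y edge and up to 45 mm to either side
- mug: White mug, bystander on the desk beside the box's far (+x) side: 76 mm diameter without its handle, 85 mm high, origin at the centre of its underside
- pen_pot: Metal pot of pens, bystander on the desk beside the box's far (+x) side: 76 mm diameter, about 170 mm high with the pens, origin at the centre of its underside
- dictionary: Small thick book lying flat, bystander on the desk beyond the box's -y end: 134 by 97 mm, 34 mm thick, origin at the centre of its underside
Mind the look-alikes: they are no part of the job. There is more than one size of the part that bears tin_mid; the job needs the smallest.

How it is judged:
At the end, for the whole second after the job is handed in: The board has dropped home: its underside within 2 mm of the rail tops, within 5 mm of the home position along the rails, level within 0.015 rad and at rest, with the tin still standing on it (within 0.1 rad of upright) (z of board in the frame of home below 0.002 m and y of board in the frame of home between -0.005 and 0.005 m and angle between the z axis of board and the z axis of box, either way round below 0.015 rad and linear speed of each of board, tin below 0.01 m/s and angle between tin_mid's own z axis and vertical below 0.1 rad and z of tin_mid in the frame of board between 0.042 and 0.052 m); the robot touches nothing.
It fails at once if the board was lifted off its rails or tipped up (z of board in the frame of home above 0.013 m or angle between the z axis of board and the z axis of box, either way round above 0.12 rad).
It fails at once if the board was pushed with the arm or the gripper's body instead of the fingers (contact force between the arm and board above 2 N).
It fails at once if the robot touched the tea tin, or it was tipped or lifted off the board (contact force between any of the fingers, the arm and tin above 0.5 N or angle between tin_mid's own z axis and vertical above 0.3 rad or z of tin_mid in the frame of board above 0.062 m).
It fails at once if the board was pushed with over 60 N, rammed against the notches instead of stopping when it dropped (contact force between the fingers and board above 60 N).
It fails at once if the mug, pen pot or dictionary was moved by more than 15 mm (distance of any of mug, pen_pot, dictionary from where it was at the start of the episode above 0.015 m).
It also fails if it takes over 30 s, if anything falls off the work surface, if the arm or the gripper's body presses on something with over 40 N, if the wrist force passes 120 N, or if a joint passes its speed limit or range.

## Working session

There is one attempt and no reset: what is moved stays moved. The work goes in short steps, Python scripts to look and compute and a shell command to move; the robot and the scene stay as the last step left them, time stands still between calls to the robot, and variables do not carry over. Pictures are saved under pics/ and viewed, about 8 in all and at most 12, crops included, and the job is handed in when it is done.

```bash
mkdir -p pics; cat > h.py <<'E'
import numpy as np, cv2
from cell import *
def cast(name,u,v,d=None,z=None):
    c=get_calibration(name); f=200/np.tan(np.radians(c["vertical_fov"]/2)); P=np.array(c["pose"])
    r=np.array([(u-c["cx"])/f,(v-c["cy"])/f,1.])
    if z is not None:
        w=P[:3,:3]@r; d=(z-P[2,3])/w[2]
    return P[:3,3]+P[:3,:3]@(r*d)
def cloud(name,D):
    c=get_calibration(name); f=200/np.tan(np.radians(c["vertical_fov"]/2)); P=np.array(c["pose"])
    v,u=np.mgrid[:400,:640]
    p=np.stack([(u-c["cx"])/f*D,(v-c["cy"])/f*D,D],-1)
    return p@P[:3,:3].T+P[:3,3]
E
python3 - <<'E'
from h import *
o=observe(); print(o, tip_reach if not callable(tip_reach) else tip_reach())
for n in("scene","top"):
    im,D=read_camera(n); cv2.imwrite(f"pics/{n}0.png",im[...,::-1]); np.save(f"{n}0.npy",D)
    c=get_calibration(n);print(c)
E
```

```text
{'time': 0.0, 'qpos': array([-1.37297912e+00,  3.42746948e-01,  1.52502026e+00, -1.22837675e-06,
        1.27540294e+00, -1.45984540e-01]), 'qvel': array([ 0.00082828, -0.00039543,  0.00157684, -0.00127507, -0.00079156,
       -0.00022958]), 'joint_efforts': array([-9.75876719e-04, -4.31244242e+01, -2.44223642e+01,  7.18094129e-02,
        5.58630866e-02, -1.15667140e-04]), 'tool_pos': array([ 0.17690845, -0.49386325,  0.22803126]), 'tool_rot': array([-1.71603626,  1.56921883,  1.7693585 ]), 'contact_force': array([ 0.16367156, -0.10573921, -0.66893647]), 'torque': array([-0.00071515,  0.04445567, -0.04525271]), 'opening': 0.09203157734953248} 0.025
{'vertical_fov': 56.79515473937883, 'cx': 323.3282074196199, 'cy': 203.82607732559646, 'pose': array([[-0.35179984,  0.78971904, -0.50257409,  0.94963779],
       [ 0.9360743 ,  0.2960282 , -0.19008477,  0.12377038],
       [-0.00133746, -0.53731848, -0.84337836,  0.76952907],
       [ 0.        ,  0.        ,  0.        ,  1.        ]])}
{'vertical_fov': 42.53823558331616, 'cx': 324.1244695490523, 'cy': 196.46270382703807, 'pose': array([[-0.01622952, -0.98766116,  0.15576278,  0.35335535],
       [-0.99985156,  0.01693229,  0.00318601, -0.00784695],
       [-0.00578412, -0.15568796, -0.98778935,  1.2757394 ],
       [ 0.        ,  0.        ,  0.        ,  1.        ]])}
```

View pics/top0.png

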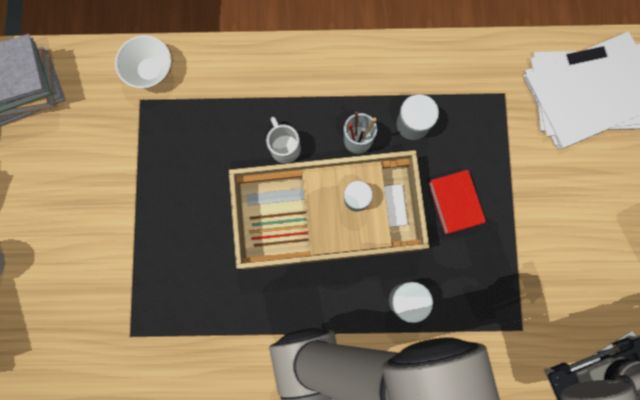

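View pics/scene0.png

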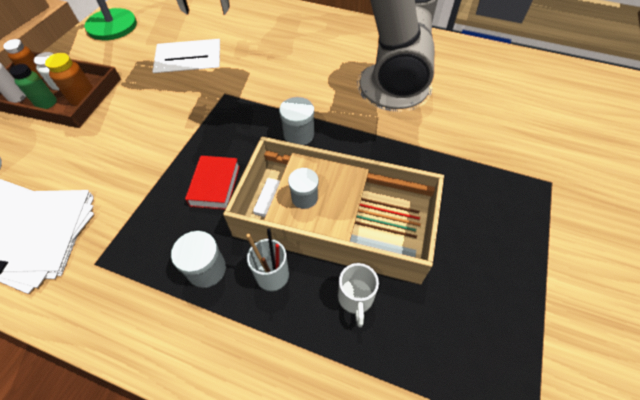

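Top view: the box has its corners at about (230,170), (416,152), (428,248) and (238,268), with the board at columns 303–392. Tin candidates:
- (358,195): the small tin on the board. This is the one, going by the description.
- (418,116) and (412,302): larger tins on the desk, so look-alikes.

In the scene view the same three are at (304,188), (200,258) and (298,120). The +y opening over the pencils is free.

```bash
cat > meas.py <<'E'
from h import *
def measure(im,D):
    C=cloud("top",D); z=C[...,2]; roi=np.zeros(D.shape,bool); roi[140:280,220:440]=1
    rim=roi&(z>.09)&(z<.108)
    n,l,s,_=cv2.connectedComponentsWithStats(rim.astype(np.uint8)); k=1+np.argmax(s[1:,2]*s[1:,3])
    p=C[l==k][:,:2]
    (cx,cy),(w,h),a=cv2.minAreaRect((p*1000).astype(np.float32))
    b=cv2.boxPoints(((cx,cy),(w,h),a))/1000
    e=[b[1]-b[0],b[2]-b[1]]; L=max(e,key=np.linalg.norm); L=L/np.linalg.norm(L); L*=np.sign(L[1])
    X=np.array([L[1],-L[0]]); c=np.array([cx,cy])/1000
    print("box c",c,"size",w,h,"yaw",np.arctan2(-L[0],L[1]))
    q=C[...,:2]-c; by=q@L; bx=q@X
    inn=roi&(abs(bx)<.08)&(abs(by)<.205)
    bd=inn&(z>.066)&(z<.09)
    print("board y range",np.percentile(by[bd],[.5,50,99.5]),"z",np.median(z[bd]))
    for lo in(-.08,-.04,0,.04):
        m=bd&(bx>lo)&(bx<lo+.04); print(lo,by[m].min(),by[m].max())
    t=inn&(z>.135)&(z<.165)
    if t.any():
        (tx,ty),r=cv2.minEnclosingCircle((np.stack([bx[t],by[t]],1)*1000).astype(np.float32)); print("tin box-xy mm",tx,ty,"r",r,"z",np.median(z[t]))
    return c,X,L
if __name__=="__main__":
    im=cv2.imread("pics/top0.png"); D=np.load("top0.npy")
    c,X,L=measure(im,D)
    # pencils-side obstacle heights along box y>0.05
    cv2.imwrite("pics/crop0.png",cv2.resize(im[100:280,220:440],None,fx=3,fy=3))
E
python3 meas.py
```

```text
box c [ 0.5120376  -0.01188258] size 231.02284240722656 440.791748046875 yaw 0.0905832
board y range [-0.13766543 -0.03151145  0.05053814] z 0.07901627536873268
-0.08 -0.13824990890774863 0.05138458758189465
-0.04 -0.1384694694811901 0.051210936973613466
0 -0.13820226484873438 0.051422822134752175
0.04 -0.13851710487199165 0.05133187326429953
tin box-xy mm 16.269729614257812 -69.62239074707031 r 31.373565673828125 z 0.14874308221230326
```

View pics/crop0.png

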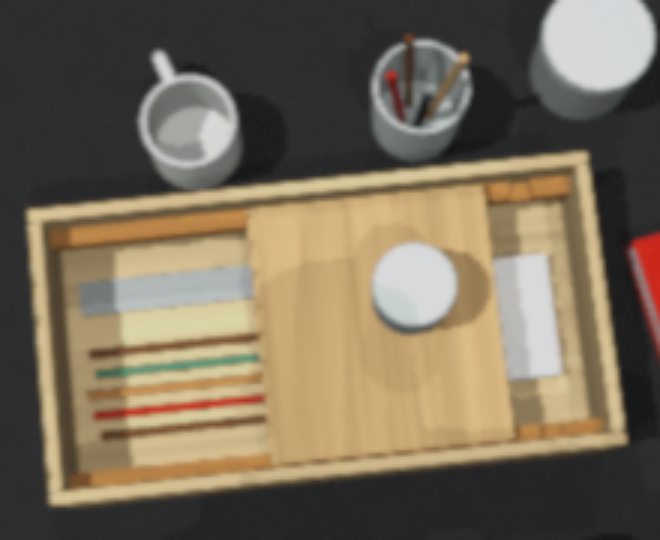

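```bash
cat > goal.py <<'E'
import sys
from h import *
from scipy.spatial.transform import Rotation as R
c=np.array([.5120,-.0119]); yaw=.0906
L=np.array([-np.sin(yaw),np.cos(yaw)]); X=np.array([L[1],-L[0]])
def st():
    o=observe(); M=R.from_euler("xyz",o["tool_rot"]).as_matrix(); q=np.array(o["tool_pos"])[:2]-c
    return o,M,q
def status():
    o,M,q=st(); F=np.array(o["contact_force"])
    print("t",o["time"],"box x %.4f y %.4f z %.4f"%(q@X,q@L,o["tool_pos"][2]),"F box x %.1f y %.1f z %.1f"%(F[:2]@X,F[:2]@L,F[2]))
def goal(bx,by,z):
    o,M,q=st(); g=np.r_[c+bx*X+by*L,z]; d=M.T@(g-o["tool_pos"])/.04
    a=M.T@np.r_[X,0]; ang=np.degrees(np.arctan2(a[2],a[1])); ang=(ang+90)%180-90
    print("units tx ty tz",d.round(3),"roll units",ang/10); print(M.round(3))
if __name__=="__main__":
    status(); goal(*map(float,sys.argv[1:4]))
E
python3 goal.py 0 0.09 0.25
```

```text
t 0.1 box x -0.3773 y -0.4497 z 0.2281 F box x 0.2 y 0.2 z 0.3
units tx ty tz [ -0.53  -10.701 -12.512] roll units -7.5493013531078335
[[-0.     0.337 -0.941]
 [ 0.001 -0.941 -0.337]
 [-1.    -0.001 -0.   ]]
```

```bash
python3 -m crank '[{"fingers":1,"tx":-0.5,"ty":-1,"tz":-1.2,"roll":-0.7},{"fingers":1,"tx":-0.5,"ty":-2,"tz":-2.4,"roll":-1.4},{"fingers":1,"tx":-0.5,"ty":-3,"tz":-3.5,"roll":-2.1},{"fingers":1,"tx":-0.5,"ty":-4,"tz":-4.7,"roll":-2.8},{"fingers":1,"tx":-0.5,"ty":-5,"tz":-5.9,"roll":-3.5},{"fingers":1,"tx":-0.5,"ty":-6,"tz":-7.0,"roll":-4.2},{"fingers":1,"tx":-0.5,"ty":-6.5,"tz":-7.6,"roll":-4.9},{"fingers":1,"tx":-0.5,"ty":-7,"tz":-8.2,"roll":-5.4}]'; python3 goal.py 0 0.09 0.25
```

```text
time: 1.1
tool_pos: [0.3918, -0.1186, 0.2486]
tool_rot: [-1.41, 1.571, 3.022]
contact_force: [1.4, -0.4, 0.1]
opening: 0.0913
t 1.1 box x -0.1294 y -0.0954 z 0.2486 F box x 1.4 y -0.5 z 0.1
units tx ty tz [-0.036  1.336 -5.493] roll units -2.124451589579759
[[-0.     0.961 -0.277]
 [ 0.    -0.277 -0.961]
 [-1.    -0.     0.   ]]
```

```bash
python3 -m crank '[{"fingers":1,"ty":0.3,"tz":-1.1,"roll":-0.5},{"fingers":1,"ty":0.6,"tz":-2.3,"roll":-1},{"fingers":1,"ty":0.9,"tz":-3.5,"roll":-1.5},{"fingers":1,"ty":1.2,"tz":-4.6,"roll":-2},{"fingers":1,"ty":1.33,"tz":-5.4,"roll":-2.1},{"fingers":1,"ty":1.33,"tz":-5.45,"roll":-2.1},{"fingers":1,"ty":1.33,"tz":-5.45,"roll":-2.1},{"fingers":1,"ty":1.33,"tz":-5.45,"roll":-2.1}]'; python3 goal.py 0 0.09 0.12; python3 - <<'E'
from h import *
im,D=read_camera("scene"); cv2.imwrite("pics/s1.png",im[60:320,160:520,::-1].repeat(2,0).repeat(2,1))
E
```

```text
t 1.1 box x -0.1294 y -0.0954 z 0.2486 F box x 1.4 y -0.5 z 0.1
units tx ty tz [ 3.214  1.337 -5.493] roll units -2.124451589579759
[[-0.     0.961 -0.277]
 [ 0.    -0.277 -0.961]
 [-1.    -0.     0.   ]]invalid input at $[0]: expected keys fingers, tx, ty, tz, roll
```

View pics/s1.png

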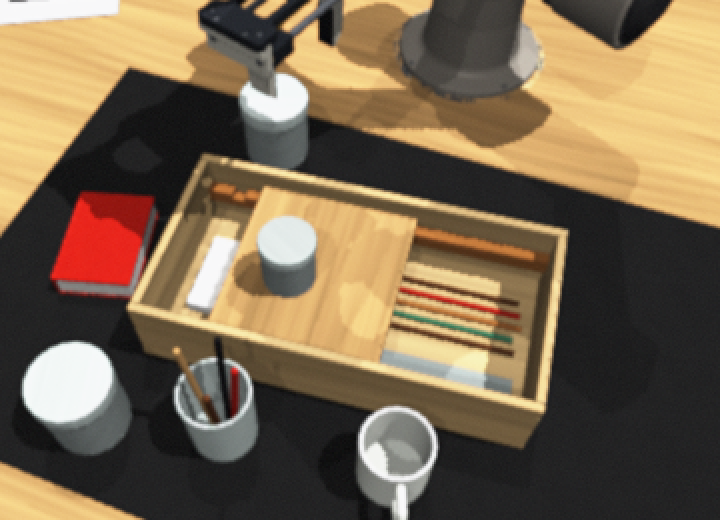

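The move was refused because the rows lacked tx. The crop shows the gripper still high, by the near look-alike tin at (275,90), with the board at (310,270) and the tin at (287,255) undisturbed. I'll send it again with every key.

```bash
python3 -m crank '[{"fingers":1,"tx":0,"ty":0.3,"tz":-1.1,"roll":-0.5},{"fingers":1,"tx":0,"ty":0.6,"tz":-2.3,"roll":-1},{"fingers":1,"tx":0,"ty":0.9,"tz":-3.5,"roll":-1.5},{"fingers":1,"tx":0,"ty":1.2,"tz":-4.6,"roll":-2},{"fingers":1,"tx":0,"ty":1.33,"tz":-5.4,"roll":-2.1},{"fingers":1,"tx":0,"ty":1.33,"tz":-5.45,"roll":-2.1},{"fingers":1,"tx":0,"ty":1.33,"tz":-5.45,"roll":-2.1},{"fingers":1,"tx":0,"ty":1.33,"tz":-5.45,"roll":-2.1}]'; python3 goal.py 0 0.09 0.12; python3 - <<'E'
from h import *
im,D=read_camera("scene"); cv2.imwrite("pics/s2.png",im[60:320,160:520,::-1].repeat(2,0).repeat(2,1))
E
```

```text
time: 2.15
tool_pos: [0.5033, 0.0732, 0.2487]
tool_rot: [-0.735, 1.57, -2.225]
contact_force: [-0.1, -1.1, 0.1]
opening: 0.0917
t 2.15 box x -0.0010 y 0.0856 z 0.2487 F box x -0.2 y -1.1 z 0.1
units tx ty tz [ 3.217  0.024 -0.112] roll units -0.05731163352173212
[[-0.     0.997  0.081]
 [-0.     0.081 -0.997]
 [-1.    -0.     0.   ]]
```

View pics/s2.png

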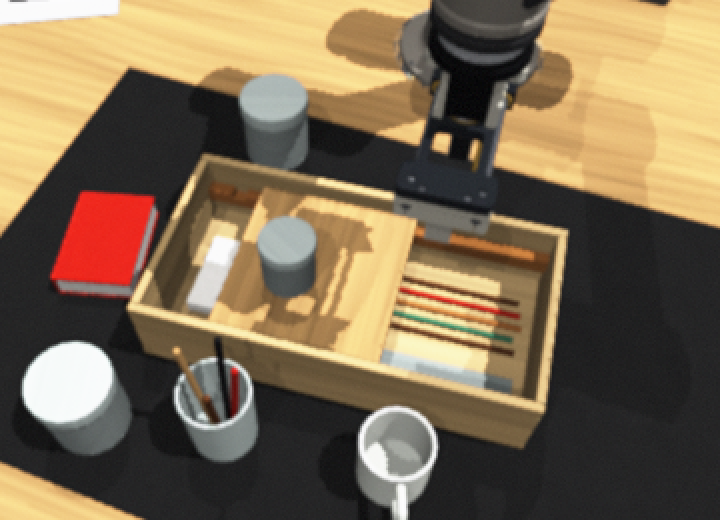

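The gripper is now above the open bay at (440,235), with the board and tin untouched. I'll descend in the clear bay, about 30 mm short of the edge.

```bash
python3 -m crank '[{"fingers":1,"tx":0.5,"ty":0,"tz":-0.12,"roll":0},{"fingers":1,"tx":1.2,"ty":0,"tz":-0.12,"roll":0},{"fingers":1,"tx":2,"ty":0,"tz":-0.12,"roll":0},{"fingers":1,"tx":2.8,"ty":0,"tz":-0.12,"roll":0},{"fingers":1,"tx":3.4,"ty":0,"tz":-0.12,"roll":0},{"fingers":1,"tx":3.9,"ty":0,"tz":-0.12,"roll":0},{"fingers":1,"tx":4.15,"ty":0,"tz":-0.12,"roll":0},{"fingers":1,"tx":4.15,"ty":0,"tz":-0.12,"roll":0}]'; python3 goal.py 0 0.061 0.083
```

```text
time: 3.2
tool_pos: [0.5031, 0.0785, 0.0825]
tool_rot: [-1.495, 1.57, -2.984]
contact_force: [-0.7, -0.6, 0.2]
opening: 0.092
t 3.2 box x -0.0007 y 0.0909 z 0.0825 F box x -0.8 y -0.5 z 0.2
units tx ty tz [-0.012  0.025  0.747] roll units -0.05345700982715016
[[-0.001  0.997  0.081]
 [-0.     0.081 -0.997]
 [-1.    -0.001  0.   ]]
```

```bash
python3 -m crank '[{"fingers":1,"tx":0,"ty":0.02,"tz":0.2,"roll":-0.05},{"fingers":1,"tx":0,"ty":0.02,"tz":0.4,"roll":-0.05},{"fingers":1,"tx":0,"ty":0.02,"tz":0.55,"roll":-0.05},{"fingers":1,"tx":0,"ty":0.02,"tz":0.63,"roll":-0.05},{"fingers":1,"tx":0,"ty":0.02,"tz":0.69,"roll":-0.05},{"fingers":1,"tx":0,"ty":0.02,"tz":0.75,"roll":-0.05},{"fingers":1,"tx":0,"ty":0.02,"tz":0.81,"roll":-0.05},{"fingers":1,"tx":0,"ty":0.02,"tz":0.87,"roll":-0.05}]'; python3 goal.py 0 0.0145 0.083
```

```text
time: 4.2
tool_pos: [0.5069, 0.0443, 0.0827]
tool_rot: [-0.803, 1.571, -2.283]
contact_force: [0.3, -0.5, -0.1]
opening: 0.0918
t 4.2 box x 0.0000 y 0.0564 z 0.0827 F box x 0.2 y -0.5 z -0.1
units tx ty tz [-8.000e-03 -1.000e-03  1.048e+00] roll units 0.001576792096459201
[[-0.     0.996  0.091]
 [-0.     0.091 -0.996]
 [-1.    -0.     0.   ]]
```

```bash
python3 -m crank '[{"fingers":1,"tx":0,"ty":0,"tz":0.04,"roll":0},{"fingers":1,"tx":0,"ty":0,"tz":0.08,"roll":0},{"fingers":1,"tx":0,"ty":0,"tz":0.12,"roll":0},{"fingers":1,"tx":0,"ty":0,"tz":0.16,"roll":0},{"fingers":1,"tx":0,"ty":0,"tz":0.2,"roll":0},{"fingers":1,"tx":0,"ty":0,"tz":0.24,"roll":0},{"fingers":1,"tx":0,"ty":0,"tz":0.28,"roll":0},{"fingers":1,"tx":0,"ty":0,"tz":0.32,"roll":0}]'; python3 goal.py 0 0.0145 0.083;  python3 - <<'E'
from meas import *
im,D=read_camera("top"); measure(im,D)
cv2.imwrite("pics/t3.png",im[130:280,220:440,::-1].repeat(3,0).repeat(3,1))
E
```

```text
time: 5.2
tool_pos: [0.5081, 0.0315, 0.0827]
tool_rot: [0.27, 1.571, -1.21]
contact_force: [0.1, 0.1, 0.3]
opening: 0.0921
t 5.2 box x 0.0000 y 0.0436 z 0.0827 F box x 0.1 y 0.1 z 0.3
units tx ty tz [-0.007 -0.001  0.726] roll units 0.0006884946779493362
[[ 0.     0.996  0.091]
 [-0.     0.091 -0.996]
 [-1.     0.     0.   ]]
box c [ 0.52168457 -0.11936776] size 230.69410705566406 223.8813018798828 yaw -1.4831855
board y range [-0.11513697 -0.02108387  0.15220886] z 0.07901239892013245
-0.08 -0.11531114449086714 0.16370440400468167
-0.04 -0.11544571529009394 0.16021336925911717
0 -0.11529531099731859 0.1538226674316025
0.04 -0.11518719377598353 0.10639523076371263
tin box-xy mm -38.0690803527832 16.41335105895996 r 31.622716903686523 z 0.1488577348984923
```

View pics/t3.png

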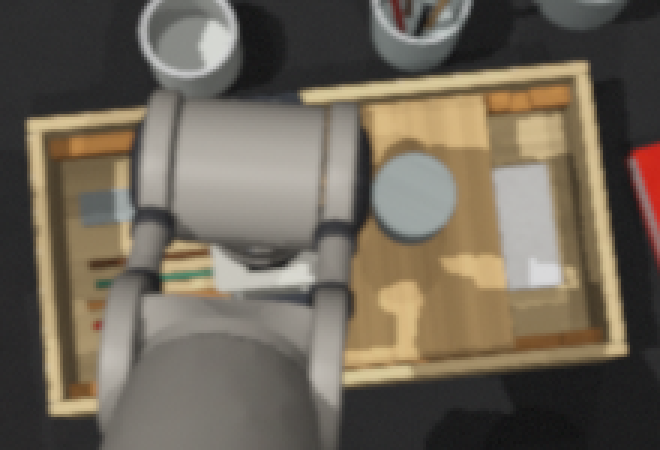

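The crop shows the board's right-hand edge at columns 487–512, as before, so it seems not to have moved, although the finger should be on it. My measuring routine picked the wrong box outline because the arm hides part of the rim. I'll measure again with the box frame fixed and look from the side.

```bash
cat > fix.py <<'E'
from goal import *
def fixed(tag=None):
    im,D=read_camera("top"); C=cloud("top",D); z=C[...,2]; q=C[...,:2]-c; bx=q@X; by=q@L
    for z0,n in((.08,"slid"),(.074,"home")):
        pass
    for lo in(-.08,-.05,.05,.06):
        m=(bx>lo)&(bx<lo+.02)&(by<-.02)&(by>-.2)&(z>.066)&(z<.088)
        print("x %.2f: -y edge %.4f z %.4f"%(lo,by[m].min(),np.median(z[m])), "z at y-0.13..-0.12 %.4f, -.06..-.04 %.4f"%(np.median(z[m&(by<by[m].min()+.02)]),np.median(z[m&(by>-.07)])))
    t=(abs(bx)<.09)&(by<0)&(by>-.2)&(z>.135)&(z<.157)
    if t.any():
        (tx,ty),r=cv2.minEnclosingCircle((np.stack([bx[t],by[t]],1)*1000).astype(np.float32)); print("tin",tx,ty,r,np.median(z[t]))
    im2,D2=read_camera("scene"); 
    if tag: cv2.imwrite(f"pics/{tag}.png",cv2.resize(im2[110:290,200:460,::-1],None,fx=3,fy=3))
if __name__=="__main__": fixed(sys.argv[1])
E
python3 fix.py s4
```

```text
x -0.08: -y edge -0.1383 z 0.0790 z at y-0.13..-0.12 0.0792, -.06..-.04 0.0790
x -0.05: -y edge -0.1389 z 0.0790 z at y-0.13..-0.12 0.0791, -.06..-.04 0.0788
x 0.05: -y edge -0.1385 z 0.0792 z at y-0.13..-0.12 0.0795, -.06..-.04 0.0792
x 0.06: -y edge -0.1384 z 0.0791 z at y-0.13..-0.12 0.0793, -.06..-.04 0.0790
tin 16.408218383789062 -69.62847137451172 31.418624877929688 0.1488146554568357
```

View pics/s4.png

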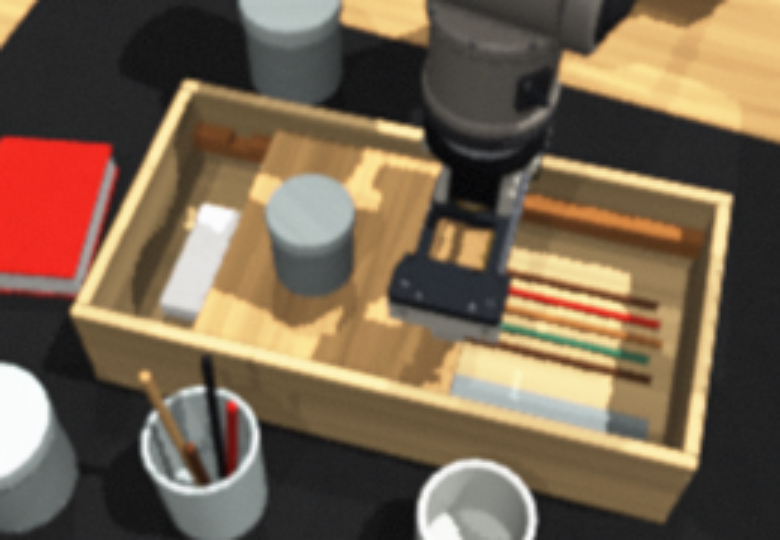

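The board hasn't moved and no force is felt, yet the numbers put the finger 17 mm past the edge. I'll find where the fingers really are from the scene depth before going on.

```bash
cat > fing.py <<'E'
from goal import *
status()
for n in("scene","top"):
    im,D=read_camera(n); C=cloud(n,D); z=C[...,2]; q=C[...,:2]-c; bx=q@X; by=q@L
    ok=(D>0)&(abs(bx)<.1)&(by>-.03)&(by<.13)
    print(n)
    for a in np.arange(.03,.2,.01):
        m=ok&(z>=a)&(z<a+.01)
        if m.sum()>3: print("z %.2f n %d bx %.3f..%.3f by %.3f..%.3f"%(a,m.sum(),*np.percentile(bx[m],[2,98]),*np.percentile(by[m],[2,98])))
    if n=="scene": cv2.imwrite("pics/f5.png",cv2.resize(im[150:250,310:390,::-1],None,fx=7,fy=6,interpolation=cv2.INTER_CUBIC))
E
python3 fing.py
```

```text
t 5.35 box x 0.0000 y 0.0436 z 0.0827 F box x -0.7 y 0.5 z -0.3
scene
z 0.04 n 55 bx -0.090..-0.087 by 0.073..0.129
z 0.05 n 73 bx -0.099..-0.087 by 0.073..0.128
z 0.06 n 95 bx -0.100..-0.087 by 0.073..0.128
z 0.07 n 1171 bx -0.092..0.096 by -0.029..0.052
z 0.08 n 468 bx -0.085..0.097 by -0.029..0.051
z 0.09 n 14 bx 0.063..0.065 by 0.034..0.054
z 0.10 n 15 bx 0.064..0.066 by 0.034..0.053
z 0.14 n 37 bx 0.049..0.089 by 0.012..0.078
z 0.15 n 99 bx -0.047..0.089 by 0.011..0.080
z 0.16 n 190 bx -0.062..0.094 by 0.011..0.080
z 0.17 n 121 bx 0.023..0.096 by 0.009..0.080
z 0.18 n 861 bx 0.015..0.097 by 0.010..0.078
z 0.19 n 136 bx 0.012..0.096 by 0.010..0.073
top
z 0.07 n 161 bx -0.098..0.085 by -0.030..-0.006
z 0.08 n 104 bx -0.099..0.089 by -0.030..-0.006
z 0.16 n 4 bx -0.047..-0.045 by 0.013..0.067
z 0.18 n 96 bx -0.059..0.094 by 0.005..0.059
z 0.19 n 27 bx -0.057..0.093 by 0.013..0.064
```

View pics/f5.png

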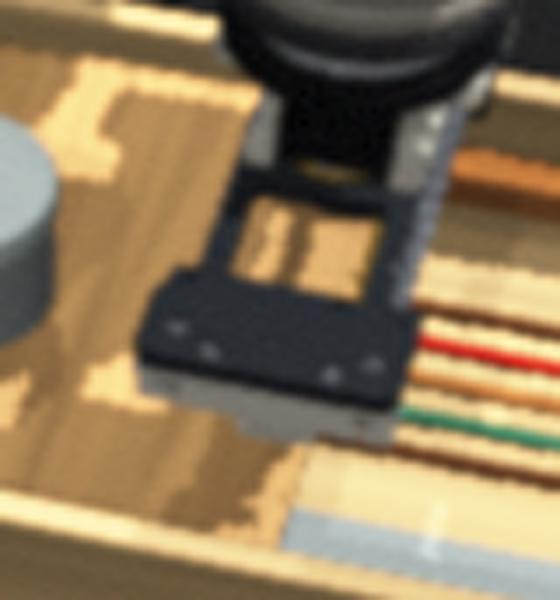

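The finger's front face is at box y 0.034, over the board, and is seen only above z≈0.085. So the real tips ride above the board, higher than the TCP reading plus tip_reach implies. I'll go back along the same path and measure the tip height over the open bay.

```bash
python3 -m crank '[{"fingers":1,"tx":0,"ty":0,"tz":-0.2,"roll":0},{"fingers":1,"tx":0,"ty":0,"tz":-0.5,"roll":0},{"fingers":1,"tx":0,"ty":0,"tz":-0.8,"roll":0},{"fingers":1,"tx":0,"ty":0,"tz":-1.0,"roll":0},{"fingers":1,"tx":0,"ty":0,"tz":-1.1,"roll":0},{"fingers":1,"tx":0,"ty":0,"tz":-1.1,"roll":0},{"fingers":1,"tx":0,"ty":0,"tz":-1.1,"roll":0},{"fingers":1,"tx":0,"ty":0,"tz":-1.1,"roll":0}]'; cat >> fing.py <<'E'
im,D=read_camera("scene"); C=cloud("scene",D); z=C[...,2]; q=C[...,:2]-c; bx=q@X; by=q@L
y0=st()[2]@L
m=(D>0)&(bx>.055)&(bx<.075)&(abs(by-y0)<.013)&(z>.03)
print("finger z",np.sort(z[m])[:12].round(4),"n",m.sum(),"by",by[m].min(),by[m].max())
v,u=np.where(m)
for r in np.unique(v): k=v==r; print(r,u[k].min(),u[k].max(),"z %.4f bx %.4f"%(np.median(z[m][k]),np.median(bx[m][k])))
r0,u0=v.mean(),u.mean(); print("crop centre",r0,u0)
cv2.imwrite("pics/f6.png",cv2.resize(im[int(r0)-35:int(r0)+35,int(u0)-50:int(u0)+50,::-1],None,fx=7,fy=7,interpolation=cv2.INTER_CUBIC))
E
python3 fing.py | sed -n '1p;/finger/,$p'
```

```text
time: 6.45
tool_pos: [0.5041, 0.0751, 0.0827]
tool_rot: [0.048, 1.571, -1.433]
contact_force: [0.2, -0.6, 0.8]
opening: 0.0917
t 6.45 box x 0.0000 y 0.0874 z 0.0827 F box x 0.1 y -0.6 z 0.8
finger z [0.0911 0.0936 0.0943 0.0945 0.0952 0.0958 0.0959 0.0967 0.0969 0.097
 0.0974 0.0975] n 82 by 0.07488395925249446 0.1002876327691124
203 368 370 z 0.1899 bx 0.0675
204 367 374 z 0.1886 bx 0.0688
205 367 379 z 0.1885 bx 0.0697
206 367 380 z 0.1889 bx 0.0719
207 372 380 z 0.1885 bx 0.0718
208 376 380 z 0.1885 bx 0.0733
209 380 380 z 0.1880 bx 0.0744
224 365 365 z 0.1057 bx 0.0653
225 365 369 z 0.1032 bx 0.0651
226 364 374 z 0.1011 bx 0.0650
227 367 374 z 0.0983 bx 0.0647
228 371 374 z 0.0963 bx 0.0645
crop centre 212.9878048780488 372.1463414634146
```

View pics/f6.png

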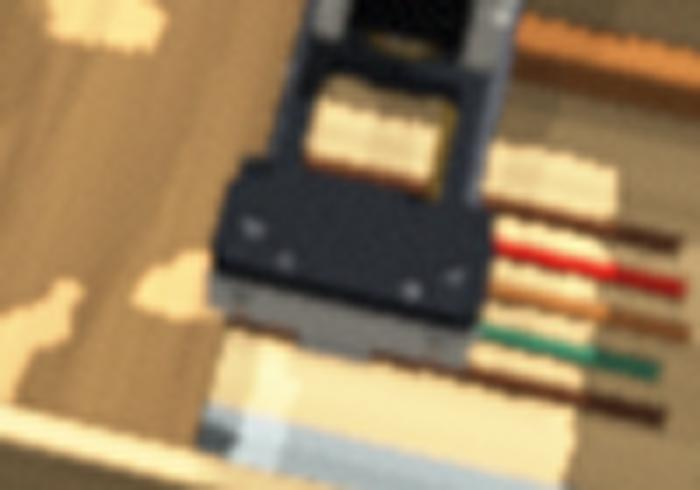

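The crop shows the finger ending just below the body, at about (345,350), its lowest points at z≈0.092. So the true tips are about 9 mm above the TCP reading, not 25 mm below it, and they passed over the board without touching it. I'll go 30 mm lower (tips ≈0.062, body ≈0.11, clear of the board and rim) and look for contact by force.

```bash
python3 -m crank '[{"fingers":1,"tx":0.1,"ty":0,"tz":0,"roll":0},{"fingers":1,"tx":0.2,"ty":0,"tz":0,"roll":0},{"fingers":1,"tx":0.3,"ty":0,"tz":0,"roll":0},{"fingers":1,"tx":0.4,"ty":0,"tz":0,"roll":0},{"fingers":1,"tx":0.5,"ty":0,"tz":0,"roll":0},{"fingers":1,"tx":0.6,"ty":0,"tz":0,"roll":0},{"fingers":1,"tx":0.7,"ty":0,"tz":0,"roll":0},{"fingers":1,"tx":0.75,"ty":0,"tz":0,"roll":0}]'; python3 fing.py
```

```text
time: 7.6
tool_pos: [0.504, 0.0754, 0.0524]
tool_rot: [-1.484, 1.57, -2.965]
contact_force: [-0.6, -0.4, 0.2]
opening: 0.0921
t 7.6 box x -0.0001 y 0.0877 z 0.0524 F box x -0.6 y -0.4 z 0.2
scene
z 0.04 n 8 bx -0.090..-0.087 by 0.122..0.130
z 0.05 n 10 bx -0.090..-0.087 by 0.122..0.130
z 0.06 n 19 bx -0.091..0.065 by 0.077..0.129
z 0.07 n 1872 bx -0.093..0.094 by -0.028..0.052
z 0.08 n 788 bx -0.092..0.096 by -0.028..0.051
z 0.11 n 34 bx 0.041..0.089 by 0.054..0.123
z 0.12 n 84 bx -0.024..0.090 by 0.054..0.123
z 0.13 n 183 bx -0.031..0.094 by 0.055..0.121
z 0.14 n 112 bx 0.024..0.097 by 0.053..0.123
z 0.15 n 832 bx 0.015..0.097 by 0.054..0.122
z 0.16 n 116 bx 0.002..0.094 by 0.056..0.114
z 0.17 n 70 bx 0.014..0.019 by 0.067..0.113
z 0.18 n 69 bx 0.006..0.020 by 0.066..0.114
z 0.19 n 8 bx 0.018..0.020 by 0.067..0.109
top
z 0.07 n 1427 bx -0.097..0.096 by -0.029..0.036
z 0.08 n 640 bx -0.097..0.095 by -0.029..0.039
z 0.15 n 77 bx 0.086..0.094 by 0.051..0.116
z 0.16 n 4 bx 0.085..0.092 by 0.050..0.094
finger z [0.0626 0.063  0.0637 0.064  0.0641 0.0651 0.0665 0.0666 0.0666 0.0674
 0.0674 0.0681] n 73 by 0.0748173109380539 0.10019472837579411
211 366 367 z 0.1584 bx 0.0667
212 366 371 z 0.1583 bx 0.0678
213 366 375 z 0.1582 bx 0.0691
214 365 378 z 0.1575 bx 0.0696
215 368 378 z 0.1583 bx 0.0717
216 372 378 z 0.1580 bx 0.0733
217 377 378 z 0.1583 bx 0.0743
232 363 366 z 0.0712 bx 0.0646
233 363 370 z 0.0692 bx 0.0646
234 367 373 z 0.0666 bx 0.0640
235 371 372 z 0.0632 bx 0.0637
crop centre 219.6027397260274 370.63013698630135
```

```bash
python3 -m crank '[{"fingers":1,"tx":0.08,"ty":0,"tz":0.15,"roll":0},{"fingers":1,"tx":0.08,"ty":0,"tz":0.3,"roll":0},{"fingers":1,"tx":0.08,"ty":0,"tz":0.45,"roll":0},{"fingers":1,"tx":0.08,"ty":0,"tz":0.55,"roll":0},{"fingers":1,"tx":0.08,"ty":0,"tz":0.6,"roll":0},{"fingers":1,"tx":0.08,"ty":0,"tz":0.65,"roll":0},{"fingers":1,"tx":0.08,"ty":0,"tz":0.7,"roll":0},{"fingers":1,"tx":0.08,"ty":0,"tz":0.75,"roll":0}]'; python3 goal.py 0 0.0145 0.049; python3 fix.py
```

```text
time: 8.75
tool_pos: [0.5068, 0.0456, 0.0495]
tool_rot: [1.81, 1.571, 0.331]
contact_force: [-0.1, 3.1, 1.3]
opening: 0.0919
t 8.75 box x 0.0001 y 0.0578 z 0.0495 F box x 0.2 y 3.1 z 1.3
units tx ty tz [ 0.014 -0.002  1.082] roll units 0.002273693896913187
[[ 0.     0.996  0.091]
 [ 0.     0.091 -0.996]
 [-1.     0.    -0.   ]]Traceback (most recent call last):
  File "fix.py", line 14, in <module>
    if __name__=="__main__": fixed(sys.argv[1])
                                   ~~~~~~~~^^^
IndexError: list index out of range
```

Contact: 3 N at TCP y = 0.058, about where expected. Pushing on gently.

```bash
python3 -m crank '[{"fingers":1,"tx":0,"ty":0,"tz":0.07,"roll":0},{"fingers":1,"tx":0,"ty":0,"tz":0.14,"roll":0},{"fingers":1,"tx":0,"ty":0,"tz":0.21,"roll":0},{"fingers":1,"tx":0,"ty":0,"tz":0.28,"roll":0},{"fingers":1,"tx":0,"ty":0,"tz":0.35,"roll":0},{"fingers":1,"tx":0,"ty":0,"tz":0.42,"roll":0},{"fingers":1,"tx":0,"ty":0,"tz":0.49,"roll":0},{"fingers":1,"tx":0,"ty":0,"tz":0.56,"roll":0}]'; sed -i 's/fixed(sys.argv\[1\])/fixed(*sys.argv[1:])/' fix.py; python3 goal.py 0 0.0145 0.049; python3 fix.py
```

```text
time: 9.75
tool_pos: [0.5089, 0.0231, 0.0495]
tool_rot: [0.527, 1.571, -0.953]
contact_force: [0.3, 3.8, 1.6]
opening: 0.0918
t 9.75 box x 0.0000 y 0.0351 z 0.0495 F box x 0.6 y 3.8 z 1.6
units tx ty tz [ 0.013 -0.001  0.515] roll units 0.0009665455532811507
[[ 0.     0.996  0.091]
 [-0.     0.091 -0.996]
 [-1.     0.     0.   ]]
x -0.08: -y edge -0.1679 z 0.0791 z at y-0.13..-0.12 0.0792, -.06..-.04 0.0790
x -0.05: -y edge -0.1675 z 0.0791 z at y-0.13..-0.12 0.0795, -.06..-.04 0.0789
x 0.05: -y edge -0.1681 z 0.0790 z at y-0.13..-0.12 0.0784, -.06..-.04 0.0787
x 0.06: -y edge -0.1681 z 0.0790 z at y-0.13..-0.12 0.0788, -.06..-.04 0.0790
tin 44.78354263305664 -63.57457733154297 76.60464477539062 0.14890836996543477
```

```bash
python3 -m crank '[{"fingers":1,"tx":0,"ty":0,"tz":0.05,"roll":0},{"fingers":1,"tx":0,"ty":0,"tz":0.1,"roll":0},{"fingers":1,"tx":0,"ty":0,"tz":0.15,"roll":0},{"fingers":1,"tx":0,"ty":0,"tz":0.2,"roll":0},{"fingers":1,"tx":0,"ty":0,"tz":0.24,"roll":0},{"fingers":1,"tx":0,"ty":0,"tz":0.28,"roll":0},{"fingers":1,"tx":0,"ty":0,"tz":0.31,"roll":0},{"fingers":1,"tx":0,"ty":0,"tz":0.34,"roll":0}]'; python3 goal.py 0 0.0145 0.049; python3 fix.py
```

```text
time: 10.85
tool_pos: [0.5101, 0.0094, 0.0495]
tool_rot: [0.236, 1.571, -1.244]
contact_force: [0.8, -0.3, -0.1]
opening: 0.0915
t 10.85 box x 0.0001 y 0.0214 z 0.0495 F box x 0.8 y -0.4 z -0.1
units tx ty tz [ 0.013 -0.002  0.172] roll units 4.43786143023317e-05
[[ 0.     0.996  0.09 ]
 [-0.     0.09  -0.996]
 [-1.     0.     0.   ]]
x -0.08: -y edge -0.1826 z 0.0733 z at y-0.13..-0.12 0.0734, -.06..-.04 0.0731
x -0.05: -y edge -0.1830 z 0.0733 z at y-0.13..-0.12 0.0732, -.06..-.04 0.0733
x 0.05: -y edge -0.1828 z 0.0730 z at y-0.13..-0.12 0.0728, -.06..-.04 0.0725
x 0.06: -y edge -0.1828 z 0.0734 z at y-0.13..-0.12 0.0735, -.06..-.04 0.0729
tin 44.248958587646484 -70.13334655761719 81.91029357910156 0.14296455521484142
```

It has dropped: the top went from z 0.079 to 0.073 over the part in view, the force fell to about 0, and the board is about 2 mm from home. I'll back off and rise clear.

```bash
python3 -m crank '[{"fingers":1,"tx":0,"ty":0,"tz":-0.2,"roll":0},{"fingers":1,"tx":0,"ty":0,"tz":-0.5,"roll":0},{"fingers":1,"tx":0,"ty":0,"tz":-0.9,"roll":0},{"fingers":1,"tx":0,"ty":0,"tz":-1.3,"roll":0},{"fingers":1,"tx":0,"ty":0,"tz":-1.6,"roll":0},{"fingers":1,"tx":-0.5,"ty":0,"tz":-1.7,"roll":0},{"fingers":1,"tx":-1.5,"ty":0,"tz":-1.7,"roll":0},{"fingers":1,"tx":-2.5,"ty":0,"tz":-1.7,"roll":0}]'; python3 -m crank '[{"fingers":1,"tx":-1,"ty":0,"tz":0,"roll":0},{"fingers":1,"tx":-2,"ty":0,"tz":-0.5,"roll":0},{"fingers":1,"tx":-2.5,"ty":0,"tz":-1.5,"roll":0},{"fingers":1,"tx":-2.5,"ty":0,"tz":-2.5,"roll":0},{"fingers":1,"tx":-2.5,"ty":0,"tz":-3,"roll":0},{"fingers":1,"tx":-2.5,"ty":0,"tz":-3,"roll":0},{"fingers":1,"tx":-2.5,"ty":0,"tz":-3,"roll":0},{"fingers":1,"tx":-2.5,"ty":0,"tz":-3,"roll":0}]'; python3 fix.py; python3 - <<'E'
from meas import *
im,D=read_camera("top"); measure(im,D); cv2.imwrite("pics/end.png",im[80:300,200:500,::-1].repeat(2,0).repeat(2,1))
E
```

```text
time: 11.95
tool_pos: [0.5036, 0.0781, 0.1504]
tool_rot: [-1.499, 1.57, -2.978]
contact_force: [-0.3, 0.2, -0.2]
opening: 0.0919
time: 12.95
tool_pos: [0.4932, 0.1961, 0.2494]
tool_rot: [-0.484, 1.57, -1.965]
contact_force: [-0.7, 0.0, 0.2]
opening: 0.0922
x -0.08: -y edge -0.1825 z 0.0733 z at y-0.13..-0.12 0.0732, -.06..-.04 0.0733
x -0.05: -y edge -0.1830 z 0.0729 z at y-0.13..-0.12 0.0738, -.06..-.04 0.0728
x 0.05: -y edge -0.1823 z 0.0732 z at y-0.13..-0.12 0.0728, -.06..-.04 0.0733
x 0.06: -y edge -0.1823 z 0.0731 z at y-0.13..-0.12 0.0733, -.06..-.04 0.0730
tin 16.85801887512207 -113.5821304321289 31.5487060546875 0.14290574419022506
box c [ 0.51266486 -0.01957217] size 230.61013793945312 424.94140625 yaw 0.089311175
board y range [-0.20246243 -0.06997553  0.01420279] z 0.07314684083663403
-0.08 -0.20251725887307184 0.014969876134732229
-0.04 -0.2030979452343567 0.015057448083368289
0 -0.20285999710379776 0.015057451035792025
0.04 -0.2030488159574964 0.014913491937456209
tin box-xy mm 17.74040412902832 -105.8427734375 r 31.758434295654297 z 0.14309579720269827
```

View pics/end.png

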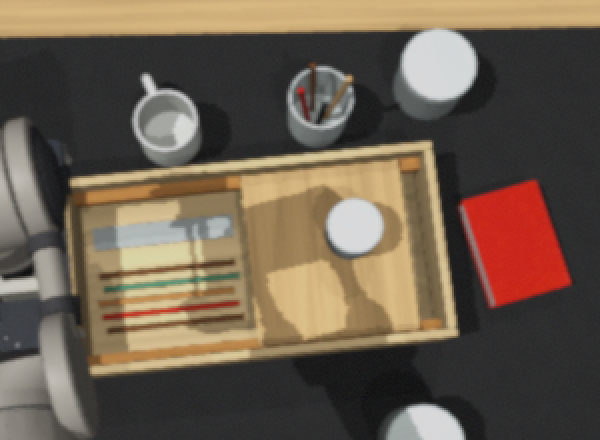

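The board is down in its notches and level, the tin at (355,226) is upright on it, and the mug, pen pot and dictionary look unmoved. The arm is clear, so I'm handing in.

```bash
python3 -c "from cell import hand_in; hand_in()"
```

```text
the job is handed in; nothing more can be done
```

The board has dropped into its notches and the job is handed in, after about 13 s on the robot's clock. I pushed the middle of its +y edge with the open fingertips until the force fell from about 4 N to nothing. I then backed off and rose clear.

**Last checks:**
- **Board:** its top went from z 0.079 to 0.073 m, the same across the board to about 1 mm. It sits about 2.5 mm short of home along the rails, within the 5 mm allowed.
- **Tin:** it is standing upright on the board.
- **Bystanders:** the mug, pen pot and dictionary look unmoved in the last picture. I judged that by eye and did not measure it.
- **Robot:** it was clear of everything, with no force felt beyond noise.

**What disagreed or failed:**
- **Fingertip height:** with the gripper open, the tips were about 9 mm above the TCP reading, not 25 mm below it as tip_reach implied. My first pass therefore went over the board without touching it. I spotted this from the unmoved board and the depth image, and went about 33 mm lower.
- **Refused move:** one call was refused because its rows lacked a key. Nothing moved.
- **Box outline:** my automatic box fit went wrong when the arm hid part of the rim (and was about 8 mm off in the last picture), so I used the frame measured at the start.

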